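# Pin a bracket against the jig fence and hold it

### The arm

A 6-joint arm with a two-finger parallel gripper is mounted at the origin on a cart in front of the work surface, level with it; the furniture and walls round the work are solid. World frame = base frame: x ahead of the robot, y to its left, z up, the work surface at z = 0. Lengths are in m, angles in rad, forces in N, time in s.
With the tool pointing down it reaches from about 0.35 to 1 m from the base axis. Payload 7.1 kg.
Tool frame: the origin (TCP) lies between the finger pads; the fingertips stand 22 mm ahead of it and the grasp point (between the pads) lies 3 mm ahead of it; y points along the fingers, z is the direction in which the jaws open and shut, and the axes are right-handed (so a half turn about y gives the same grasp; the last joint's range is limited). The gripper opens to 85 mm and grips with 20 to 120 N. Pads are 22 mm wide; open, the fingers measure 114 mm over their backs; the gripper's body (76 mm by 85 mm) begins 54 mm behind the grasp point. The pads swing forward as they close: fully open they stand 13 mm farther back than shut.
Start: joints at [-1.367, 0.423, 1.63, -0, 1.089, -0.019], TCP at [0.138, -0.61, 0.253] pointing down, gripper open.
Joint ranges: [-3, 3], [-0.9, 2.11], [0.09, 2.58], [-1.31, 4.45], [0.11, 2.69], [-2.54, 2.54]. Speed limits (rad/s): [2.39, 2.39, 3.01, 3.14, 3.14, 3.14].

### API

Orientations are given as a unit quaternion [w, x, y, z].
In Python, from bench import r, cams, ticket gives the robot as it stands.
- The arm moves only by the tool carry_out, never from a script. Its argument "moves" is a list of rows, each a list of 2 entries, a list of its own where there are three numbers: the shift along the tool's x, y, z in units of 25 mm (1.0 is 25 mm), then the turn about the tool's y in units of 6 degrees (1.0 is 6 degrees). A call has 1 to 10 rows; each row is the pose to reach, as a shift and turn from the pose commanded when the call began, along the tool's axes at that moment; what a row does not reach only later rows make up. A row lasts 1/12 s, in which the tool goes at most 41.7 mm and 7.16 degrees, less where a joint would pass 70% of its speed; a pose out of reach is approached as far as the arm can. A call with a gripper value outside its range is refused whole. "claw" is the gripper command: -1 is fully open, 1 is shut, values between are in proportion, set as the call begins (left out, the last holds). The fingers move at their own pace and stop on an object; "squeeze" is the grip in N (left out, the last holds). Time passes only in rows, so rows that repeat a pose let the fingers close. It gives the time, the measured TCP pose, the force and the opening at its end, in the units of the state.
- r.get_obs(): the state, without advancing time (a new reading comes with each control period).
- cams.read_camera(name): name is "scene" or "top" or "wrist"; returns a dict with "image" (384x512x3 uint8, red, green, blue), "mtx" (3x3 intrinsics, pixels), "world_to_cam" (4x4, takes a point from world to camera coordinates). Camera axes: x right, y down, z forward; pixel columns grow to the right and rows downward; lengths in m; the calibration is good to about 2 mm. The wrist camera is an equidistant fisheye: a pixel r from the principal point sees the ray r / f radians off the axis. A picture is of the moment at which its call begins. There is no depth.
- ticket.sign_off(): hands the job in, once; it reports no verdict.
The state is a dict: "t": time; "joint_pos": joint angles; "qd": joint speeds; "tau": joint torques, N m; "position": TCP position; "eef_rot": TCP orientation; "contact_force": force on the tool from outside, world axes, zero at the start; "wrist_torque": the same for the moment, N m; "width": opening from 0.0 (shut) to 1.0 (fully open).
Only numpy, scipy, OpenCV 4.12 (cv2) and the standard library are available. Lean on these libraries where they do the work, as an engineer would, in place of code of your own. Each camera call takes 0.05 s, during which the arm holds its last target.

### The job

Take the steel shouldered pin out of its stand by its square handle and put its tip through the hole of the aluminium bridge bracket while the bracket is still clear of the fence. Then, moving the bracket with the pin alone, push it flush against the jig's fence and, with the pin's shoulder on its top, press it firmly down on the base plate at the same time. Finish while still gripping the pin and pressing the bracket diagonally into fence and plate; keep fingers and arm off the bracket, and leave the vial, the tape ring and the stir bar alone.

Things in the scene. Friction and masses are not known exactly. Their poses are not given: they have to be found in the camera images.
- base_plate: Fixed dark steel jig plate on the worktop, 150 (x) x 180 (y) x 10 mm thick. Origin: centre of its underside, at worktop height; z up. Its +x axis points square at the fence, which stands along its +x edge, on the side away from the robot. The fence face that the bracket must meet is the plane x = +61 mm in this frame. x is within 0.35 rad of the robot's x.
- fence: Fixed steel bar on top of the base plate along its +x edge, 14 (x) x 180 (y) x 26 mm high, its top 36 mm over the worktop. Origin: centre of its underside, at x = +68 mm, z = +10 mm of the base plate; same axes as the base plate.
- bracket: Loose aluminium bridge (0.15-0.3 kg) on the plate, 23 mm or more short of the fence, askew up to 0.3 rad. 44 (x) x 80 (y) x 22 mm high: end feet 14 mm high carry an 8 mm web with one central hole (corner dots are screw ends). Origin: centre of underside, z up. Its +x side (22 mm out) goes to the fence; flush, its origin is at x = +39 mm of the plate frame, axes parallel.
- bracket_hole (a point): Centre of the bracket's only hole, at the web's top face (22 mm over the bracket's underside, 32 mm over the worktop). The hole is upright, round, 12 mm in diameter, and goes through the 8 mm web; below it are 14 mm of free space down to the base plate. Axes as the bracket. While the shoulder does not press on the web, the bracket turns easily about the pin and squares itself on the fence (smooth metal, friction about 0.35).
- pin: Loose steel pin, 0.12 kg, upright in its stand. From below: tip 8 mm in diameter, 17 mm long, its lowest 4 mm tapered to 4 mm; round shoulder 24 mm in diameter, 6 mm thick; square handle 18 x 18 x 45 mm tall (23 to 68 mm over the origin). Origin: lower end of the tip; z up along the pin; x, y square to the handle's flats. In the stand the origin is 13 mm over the worktop.
- pin_shoulder (a point): Centre of the underside of the pin's shoulder, 17 mm up from the tip's end; this face rests on the bracket's web when the pin is fully in.
- pin_stand: Fixed aluminium block, 64 x 64 x 30 mm high, with one upright hole of 10 mm diameter, 22 mm deep, in its centre, in which the pin stands. Origin: centre of its underside.
- vial: Bystander: a closed sample vial, 28 mm in diameter, 56 mm high. Origin: centre of its underside. Not to be moved.
- tape_ring: Bystander: a roll of tape lying flat, 94 mm across, 19 mm high. Origin: centre of its underside. Not to be moved.
- stir_bar: Bystander: a small white stir bar, 9 x 40 x 9 mm. Origin: centre of its underside. Not to be moved.
There are look-alikes about, which are no part of the job. What is shaped like the bracket but blue or purple is not meant.

How it is judged:
On the way:
1. the pin's tip is through the bracket's hole while the bracket is still clear of the fence (z of pin in the frame of bracket_hole below -0.011 m and horizontal distance between pin_shoulder and bracket_hole below 0.006 m and x of bracket in the frame of base_plate below 0.028 m and contact force between bracket and fence below 0.3 N), for 0.1 s.
At the end, for the whole second after the job is handed in: Pin gripped, upright (10 deg), through the hole, shoulder within 3 mm of the web; bracket at rest, flat on the plate and flush with the fence (2 mm, 2.3 deg), pressing the fence with over 3 N and the plate with over 6 N (weight included), the pin pressing it with over 3 N, for the last second (z of pin in the frame of bracket_hole below -0.011 m and horizontal distance between pin_shoulder and bracket_hole below 0.006 m and z of pin_shoulder in the frame of bracket_hole below 0.003 m and angle between the x axis of bracket and the x axis of base_plate, either way round below 0.04 rad and x of bracket in the frame of base_plate above 0.037 m and angle between bracket's own z axis and vertical below 0.04 rad and z of bracket in the frame of base_plate below 0.012 m and angle between pin's own z axis and vertical below 0.17 rad and contact force between bracket and fence above 3 N and contact force between bracket and base_plate above 6 N and contact force between pin and bracket above 3 N and contact force between the fingers and pin above 1 N and linear speed of bracket below 0.01 m/s); the arm keeps its last pose, push and grip.
It fails at once if the fingers or the arm touch the bracket (contact force between any of the fingers, the arm and bracket above 1 N).
It fails at once if a bystander (vial, tape ring, stir bar) is moved by more than 15 mm (distance of any of vial, tape_ring, stir_bar from where it was at the start of the episode above 0.015 m).
It also fails if it takes over 54 s, if anything falls off the work surface, if the arm or the gripper's body presses on something with over 40 N, if the wrist force passes 120 N, or if a joint passes its speed limit or range.

## Working session

There is one attempt and no reset: what is moved stays moved. The work goes in short steps, Python scripts to look and compute and a tool call to move; the robot and the scene stay as the last step left them, time stands still between calls to the robot, and variables do not carry over. Pictures are saved under pics/ and viewed, and the job is handed in when it is done.

Besides the shell and the picture viewer there is one more tool, called after "Emit:" in YAML: its name, and indented under it one key for each argument. carry_out: Moves the arm, as the interface text tells. Its arguments: {"type":"object","properties":{"moves":{"type":"array"},"claw":{"type":"number"},"squeeze":{"type":"number"}},"required":["moves"]}

```bash
mkdir -p pics; ls; python3 - <<'E'
from bench import r,cams,ticket
import cv2
o=r.get_obs()
for k,v in o.items(): print(k,v)
for n in ["scene","top","wrist"]:
    c=cams.read_camera(n); cv2.imwrite(f"pics/{n}0.png",c["image"][:,:,::-1]); print(n,c["mtx"].tolist(),c["world_to_cam"].round(4).tolist())
E
```

```text
pics
t 0.0
joint_pos [-1.36699712e+00  4.23861303e-01  1.63069914e+00  2.96555900e-06
  1.08858745e+00 -1.89734187e-02]
qd [ 0.00120537 -0.00207068 -0.00253935  0.00047192 -0.00037879 -0.00065394]
tau [-2.88262469e-03 -5.57398045e+01 -2.81749374e+01 -7.19664831e-05
  7.22210316e-03  4.48297408e-05]
position [ 0.13802178 -0.60904103  0.25252929]
eef_rot [ 0.07854893 -0.07864856  0.70327225 -0.70217705]
contact_force [0.72684643 0.7572594  0.05236572]
wrist_torque [ 0.02525732 -0.024287    0.01242064]
width 0.9988218072097029
scene [[446.5907947462169, 0.0, 262.742119935865], [0.0, 446.5907947462169, 190.43280668100041], [0.0, 0.0, 1.0]] [[-0.4637, -0.886, -0.0043, 0.2919], [-0.4144, 0.2212, -0.8828, 0.2724], [0.7831, -0.4075, -0.4697, 0.8837], [0.0, 0.0, 0.0, 1.0]]
top [[379.3735709175551, 0.0, 256.2875592492522], [0.0, 379.3735709175551, 186.7853977071634], [0.0, 0.0, 1.0]] [[-0.028, -0.9995, 0.0171, 0.0569], [-0.9969, 0.0266, -0.0747, 0.5383], [0.0742, -0.0192, -0.9971, 1.2807], [0.0, 0.0, 0.0, 1.0]]
wrist [[297.3186396354542, 0.0, 258.05659375363655], [0.0, 297.3186396354542, 196.11613883792742], [0.0, 0.0, 1.0]] [[0.2202, -0.9754, -0.0018, -0.6241], [-0.932, -0.211, 0.2947, -0.0381], [-0.2878, -0.0632, -0.9556, 0.3799], [0.0, 0.0, 0.0, 1.0]]
```

View pics/scene0.png

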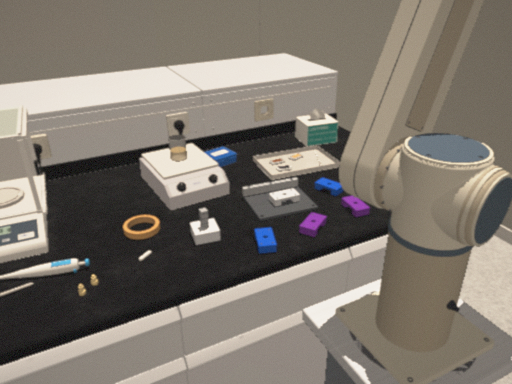

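View pics/top0.png

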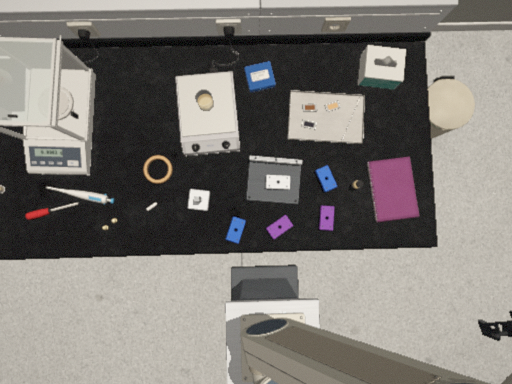

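View pics/wrist0.png

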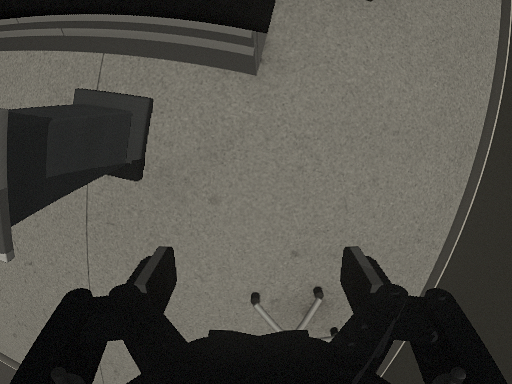

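```bash
cat > h.py <<'E'
import numpy as np, cv2
from scipy.spatial.transform import Rotation as R
from bench import r,cams,ticket
def rot(q): return R.from_quat([q[1],q[2],q[3],q[0]]).as_matrix()
def ray(c,u,v,fish=False):
    K=c["mtx"];x=(u-K[0,2])/K[0,0];y=(v-K[1,2])/K[1,1]
    if fish:
        t=np.hypot(x,y); s=np.sin(t)/t if t>1e-9 else 1.; d=np.array([x*s,y*s,np.cos(t)])
    else: d=np.array([x,y,1.])
    T=c["world_to_cam"]; return -T[:3,:3].T@T[:3,3], T[:3,:3].T@d
def onz(c,u,v,z,fish=False):
    o,d=ray(c,u,v,fish); return o+d*(z-o[2])/d[2]
def proj(c,p,fish=False):
    T=c["world_to_cam"];q=T[:3,:3]@np.asarray(p)+T[:3,3];K=c["mtx"]
    if fish:
        n=np.hypot(q[0],q[1]);t=np.arctan2(n,q[2]);x,y=q[0]/n*t,q[1]/n*t
    else: x,y=q[0]/q[2],q[1]/q[2]
    return np.array([K[0,0]*x+K[0,2],K[1,1]*y+K[1,2]])
E
python3 - <<'E'
import cv2,numpy as np
a=cv2.imread("pics/top0.png"); b=cv2.imread("pics/scene0.png")
A=cv2.resize(a[145:245,140:370],None,fx=3.4,fy=3.4,interpolation=cv2.INTER_CUBIC)
cv2.imwrite("pics/topcrop.png",A)
B=cv2.resize(b[160:270,120:380],None,fx=3,fy=3,interpolation=cv2.INTER_CUBIC)
cv2.imwrite("pics/scenecrop.png",B)
E
```

```text
(no output)
```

View pics/topcrop.png

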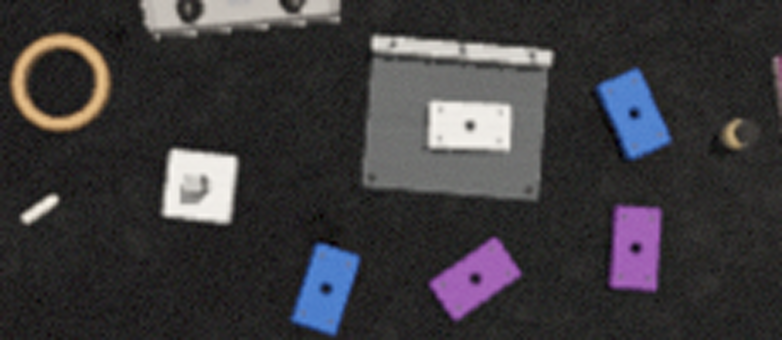

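View pics/scenecrop.png

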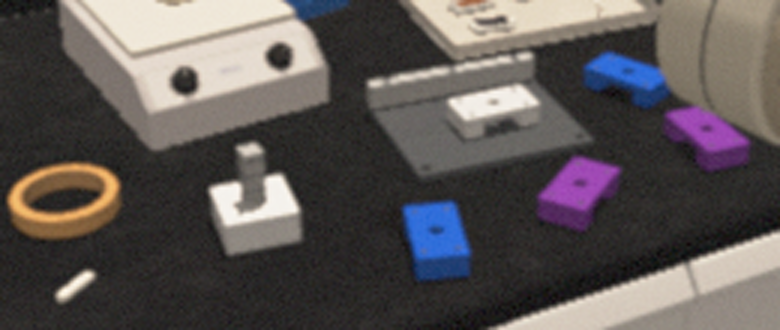

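The top view shows these candidates: silver bridge on the plate at (278,182), blue ones at (236,230) and (326,179), purple ones at (280,227) and (327,218). I choose the silver one, the only one on the dark plate in front of the fence. The pin stands in the silver block at (198,200). The crops confirm both.

```bash
python3 - <<'E'
from h import *
c=cams.read_camera("top"); im=c["image"]; g=cv2.cvtColor(im,cv2.COLOR_RGB2GRAY); hsv=cv2.cvtColor(im,cv2.COLOR_RGB2HSV)
S=6
def box(x0,y0,x1,y1,lo,hi,z,name,sat=70):
    s=cv2.resize(g[y0:y1,x0:x1],None,fx=S,fy=S,interpolation=cv2.INTER_CUBIC)
    m=((s>lo)&(s<=hi)).astype(np.uint8)
    m=cv2.morphologyEx(m,cv2.MORPH_OPEN,np.ones((5,5)))
    cs,_=cv2.findContours(m,0,2); k=max(cs,key=cv2.contourArea)
    rc=cv2.minAreaRect(k); P=(cv2.boxPoints(rc)+.5)/S-.5+[x0,y0]
    W=np.array([onz(c,*p,z) for p in P]); print(name,"px",P.mean(0).round(1),"centre",W.mean(0).round(4))
    e=[W[(i+1)%4]-W[i] for i in range(4)]
    print("  sides",[round(float(np.linalg.norm(v))*1e3,1) for v in e],"ang",[round(float(np.degrees(np.arctan2(v[1],v[0]))),1) for v in e])
    return m
print(g[160:170:3,262:275:4], g[182,262:296],g[155:166,278])
box(262,170,296,194,140,255,.032,"bracket")
box(180,180,216,216,140,255,.030,"stand")
box(240,150,310,210,45,255,.010,"plate+fence")
box(240,150,310,170,130,255,.036,"fence")
# hole
x0,y0=272,176; s=cv2.resize(g[y0:y0+12,x0:x0+13],None,fx=10,fy=10,interpolation=cv2.INTER_CUBIC)
print(g[176:188,272:285])
w=np.clip(190.-g[177:187,273:284],0,None); vv,uu=np.mgrid[177:187,273:284]
hu,hv=(w*uu).sum()/w.sum(),(w*vv).sum()/w.sum(); print("hole",hu,hv,onz(c,hu,hv,.032))
o,d=None,None
sc=cams.read_camera("scene")
cv2.imwrite("pics/pin_s.png",cv2.resize(sc["image"][195:250,180:230][:,:,::-1],None,fx=10,fy=10,interpolation=cv2.INTER_CUBIC))
cv2.imwrite("pics/pin_t.png",cv2.resize(im[184:216,180:216][:,:,::-1],None,fx=16,fy=16,interpolation=cv2.INTER_CUBIC))
E
```

```text
[[161 193 212 198]
 [101  70  58  70]
 [113 112 111 112]
 [114 113 112 110]] [113 111 101 110 195 235 237 235 234 235 236 237 235 232 206 119  80 155
 224 235 234 234 232 233 235 235 234 223 153 113 107 115 110 109] [ 38  37  92 201 213 209 209 155  78  94 105]
bracket px [277.7 181.4] centre [ 0.5553 -0.0311  0.032 ]
  sides [49.5, 84.9, 49.6, 84.7] ang [-4.4, -94.2, 175.3, 85.8]
stand px [198.3 199.3] centre [0.5018 0.2396 0.03  ]
  sides [67.7, 68.9, 67.7, 68.6] ang [-7.5, -98.2, 172.3, 81.8]
plate+fence px [273.9 179.2] centre [ 0.5654 -0.0198  0.01  ]
  sides [162.3, 192.3, 162.5, 190.5] ang [-6.0, -96.0, 173.3, 83.9]
fence px [275.4 159.5] centre [ 0.63   -0.0252  0.036 ]
  sides [17.5, 181.5, 17.5, 181.3] ang [-6.3, -96.3, 173.1, 83.6]
[[236 237 237 234 230 231 231 231 231 229 226 227 226]
 [236 235 235 235 236 234 234 234 236 235 235 236 235]
 [234 234 235 235 235 237 236 236 234 235 236 235 235]
 [236 235 235 235 236 232 229 235 237 236 235 236 235]
 [235 235 237 235 223 186 174 205 237 237 235 236 237]
 [234 233 234 229 199 112  86 157 221 235 235 236 234]
 [236 237 235 232 206 119  80 155 224 235 234 234 232]
 [234 236 235 235 225 188 170 207 233 236 235 234 235]
 [233 235 234 236 234 227 222 231 236 235 234 235 236]
 [237 236 236 236 236 236 235 238 237 236 236 236 236]
 [238 237 237 237 239 237 237 236 236 237 238 237 236]
 [235 236 237 235 236 235 235 236 236 235 235 235 235]]
hole 277.81606765327695 181.507399577167 [ 0.5547697 -0.03128    0.032    ]
```

View pics/pin_t.png

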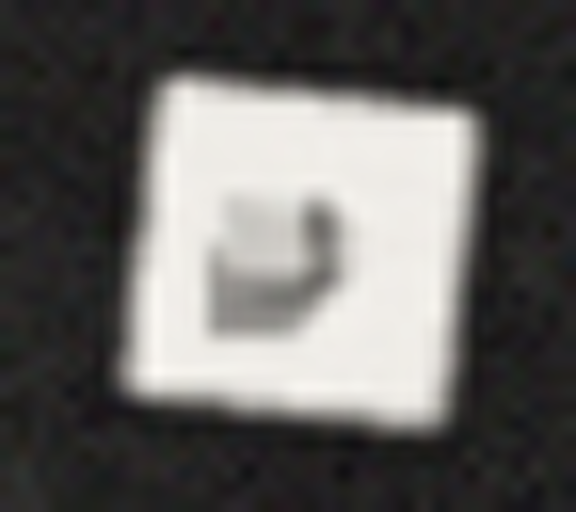

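View pics/pin_s.png

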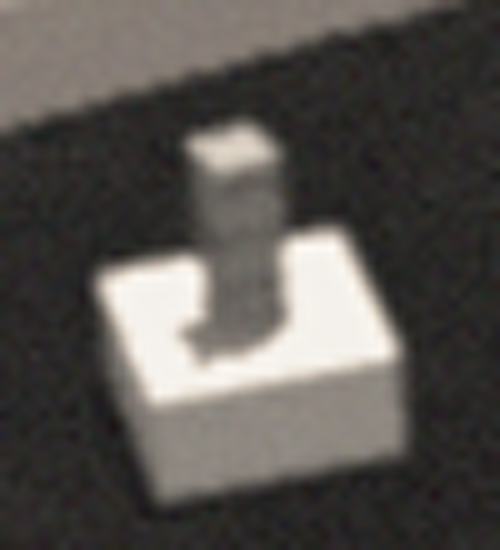

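```bash
cat >> h.py <<'E'
def plan(target,jawyaw=None,o=None,pos=None,rotm=None):
    """shift in units (25mm) in tool axes, and turn units about tool y to make jaw axis (z) point along jawyaw (mod 180)"""
    o=o or r.get_obs(); M=rot(o["eef_rot"]) if rotm is None else rotm; p=o["position"] if pos is None else pos
    s=M.T@(np.asarray(target)-p)/.025
    t=None
    if jawyaw is not None:
        cur=np.arctan2(M[1,2],M[0,2]); d=(jawyaw-cur+np.pi/2)%np.pi-np.pi/2   # world yaw change
        t=np.degrees(d*np.sign(M[2,1]))/6
    return s.round(3),t
E
python3 - <<'E'
from h import *
o=r.get_obs();M=rot(o["eef_rot"]);print(M.round(3))
d=np.radians
for t in [(.36,-.5,.25),(.45,-.2,.25),(.45,.24,.25)]: print(t,plan(t,d(-6)))
E
```

```text
[[-0.975 -0.     0.221]
 [-0.221  0.001 -0.975]
 [ 0.    -1.    -0.001]]
(0.36, -0.5, 0.25) (array([-9.624,  0.12 , -2.304]), np.float64(-11.872654830396897))
(0.45, -0.2, 0.25) (array([-15.786,   0.128, -13.212]), np.float64(-11.872654830396897))
(0.45, 0.24, 0.25) (array([-19.675,   0.139, -30.377]), np.float64(-11.872654830396897))
```

Emit:
carry_out:
  moves:
    - [[-9.6, 0, -2.3], -5]
    - [[-9.6, 0, -2.3], -5]
    - [[-9.6, 0, -2.3], -5]
    - [[-9.6, 0, -2.3], -6]
    - [[-9.6, 0, -2.3], -7]
    - [[-9.6, 0, -2.3], -8]
    - [[-15.8, 0, -13.2], -9]
    - [[-15.8, 0, -13.2], -10]
    - [[-15.8, 0, -13.2], -11]
    - [[-15.8, 0, -13.2], -11.9]
  claw: -1

```text
t: 1.08
position: [0.4081, -0.3389, 0.2531]
eef_rot: [0.476, -0.475, 0.523, -0.523]
contact_force: [1.0, 0.3, -0.7]
width: 0.999
```

```bash
python3 - <<'E'
from h import *
o=r.get_obs();M=rot(o["eef_rot"]);print(M.round(3),o["position"],o["joint_pos"],o["t"])
d=np.radians
for t in [(.45,-.2,.25),(.44,.22,.24)]: print(t,plan(t,d(-6)))
E
```

```text
[[-0.096 -0.     0.995]
 [-0.995  0.    -0.096]
 [-0.    -1.    -0.   ]] [ 0.40810872 -0.33894978  0.25311722] [-7.15567437e-01  2.85354645e-01  1.83836962e+00  1.07184844e-04
  1.01815624e+00 -6.19863201e-01] 1.0833
(0.45, -0.2, 0.25) (array([-5.693,  0.126,  1.137]), np.float64(0.08555465717542678))
(0.44, 0.22, 0.24) (array([-22.377,   0.53 ,  -0.868]), np.float64(0.08555465717542678))
```

Emit:
carry_out:
  moves:
    - [[-5.7, 0.1, 1.1], 0.1]
    - [[-5.7, 0.1, 1.1], 0.1]
    - [[-5.7, 0.1, 1.1], 0.1]
    - [[-22, 0.5, 0.5], 0.1]
    - [[-22, 0.5, 0.5], 0.1]
    - [[-22, 0.5, 0.5], 0.1]
    - [[-22, 0.5, 0.5], 0.1]
    - [[-22, 0.5, 0.5], 0.1]
    - [[-22, 0.5, 0.5], 0.1]
    - [[-22, 0.5, 0.5], 0.1]

```text
t: 1.92
position: [0.4657, 0.0716, 0.2443]
eef_rot: [-0.471, 0.471, -0.527, 0.527]
contact_force: [1.7, -0.0, 0.4]
width: 1.005
```

```bash
python3 - <<'E'
from h import *
o=r.get_obs();M=rot(o["eef_rot"]);print(o["position"],o["joint_pos"],o["t"])
d=np.radians
for t in [(.49,.2,.24)]: print(t,plan(t,d(-6)))
c=cams.read_camera("wrist");cv2.imwrite("pics/w1.png",c["image"][:,:,::-1])
E
```

```text
[0.46565292 0.07155022 0.24429927] [ 1.27232055e-01  2.08425181e-01  1.96871807e+00 -6.27647502e-05
  9.63886415e-01  2.39548957e-01] 1.9167
(0.49, 0.2, 0.24) (array([-5.215,  0.173,  0.392]), np.float64(-0.0722059433794552))
```

View pics/w1.png

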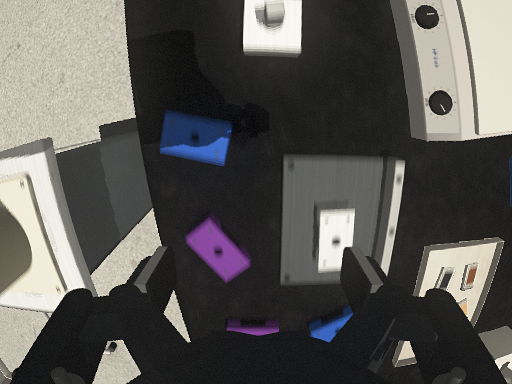

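The wrist view shows the plate, the silver bracket (hole at about (336,241)), the fence on the right and the pin stand at the top (272,20). I'll measure the plate and bracket from it.

```bash
cat >> h.py <<'E'
def wpts(c,cnt,z): return np.array([onz(c,u,v,z,True)[:2] for u,v in cnt])
def blob(mask,seed=None):
    cs,_=cv2.findContours(mask.astype(np.uint8),0,1)
    if seed is not None:
        cs=[k for k in cs if cv2.pointPolygonTest(k,seed,False)>=0]
    return max(cs,key=cv2.contourArea)
def rect(W,name):
    rc=cv2.minAreaRect((W*1000).astype(np.float32)); b=cv2.boxPoints(rc)
    e=[b[(i+1)%4]-b[i] for i in range(2)]
    print(name,"centre",np.round(rc[0],1),"sides",[round(float(np.linalg.norm(v)),1) for v in e],"ang",[round(float(np.degrees(np.arctan2(v[1],v[0]))),2) for v in e]); return rc
E
python3 - <<'E'
from h import *
c=cams.read_camera("wrist"); g=cv2.cvtColor(c["image"],cv2.COLOR_RGB2GRAY)
S=4;G=cv2.resize(g,None,fx=S,fy=S,interpolation=cv2.INTER_CUBIC)
def up(k): return (k[:,0,:]+.5)/S-.5
k=blob(G>165,(int(325*S),int(220*S))); rect(wpts(c,up(k),.032),"bracket")
k=blob(((G>180)),(int(398*S),int(175*S))); rect(wpts(c,up(k),.036),"fence")
k=blob((G>75)&(G<255),(int(300*S),int(200*S)));rect(wpts(c,up(k),.01),"plate");x=cv2.boundingRect(k);print(x)
w=np.clip(180.-g[234:249,329:344],0,None);vv,uu=np.mgrid[234:249,329:344];u,v=(w*uu).sum()/w.sum(),(w*vv).sum()/w.sum();print(u,v,onz(c,u,v,.032,True))
print(g[200,275:420])
E
```

```text
Traceback (most recent call last):
  File "h.py", line 33, in blob
    return max(cs,key=cv2.contourArea)
ValueError: max() iterable argument is empty
```

Emit:
carry_out:
  moves:
    - [[-5.2, 0.2, 0.4], 0]
    - [[-5.2, 0.2, 0.4], 0]
    - [[-5.2, 0.2, 0.4], 0]
    - [[-5.2, 0.2, 0.4], 0]
    - [[-5.2, 0.2, 0.4], 0]
    - [[-5.2, 0.2, 0.4], 0]
    - [[-5.2, 0.2, 0.4], 0]

```text
t: 2.6
position: [0.49, 0.1962, 0.2389]
eef_rot: [0.471, -0.471, 0.528, -0.527]
contact_force: [0.1, -0.7, -0.8]
width: 0.998
```

```bash
python3 - <<'E'
from h import *
o=r.get_obs();print(o["position"],o["t"])
c=cams.read_camera("wrist");cv2.imwrite("pics/w2.png",c["image"][:,:,::-1])
E
```

```text
[0.49001022 0.19615238 0.23889652] 2.6
```

View pics/w2.png

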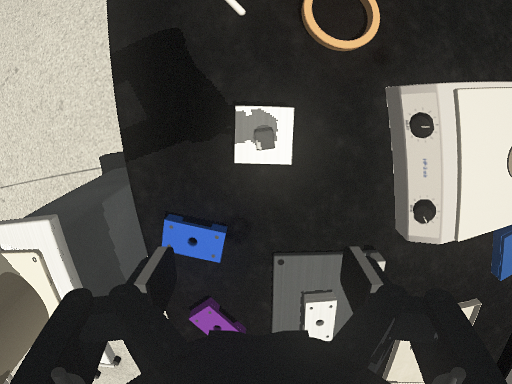

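The stand (264,135) with the pin lies ahead of the fingers; the handle's top face is at about (264,133). Measuring.

```bash
python3 - <<'E'
from h import *
c=cams.read_camera("wrist"); im=c["image"];g=cv2.cvtColor(im,cv2.COLOR_RGB2GRAY)
cv2.imwrite("pics/w2c.png",cv2.resize(im[95:175,225:305][:,:,::-1],None,fx=7,fy=7,interpolation=cv2.INTER_CUBIC))
S=4;G=cv2.resize(g,None,fx=S,fy=S,interpolation=cv2.INTER_CUBIC)
def up(k): return (k[:,0,:]+.5)/S-.5
k=blob(G>150,(int(284*S),int(110*S))); rect(wpts(c,up(k),.030),"stand")
print(proj(c,(.502,.240,.081),True),proj(c,(.502,.240,.030),True))
E
```

```text
stand centre [500.7 239.4] sides [64.7, 64.8] ang [-8.08, 81.92]
[265.65494008 139.10822227] [264.46682964 134.14271477]
```

View pics/w2c.png

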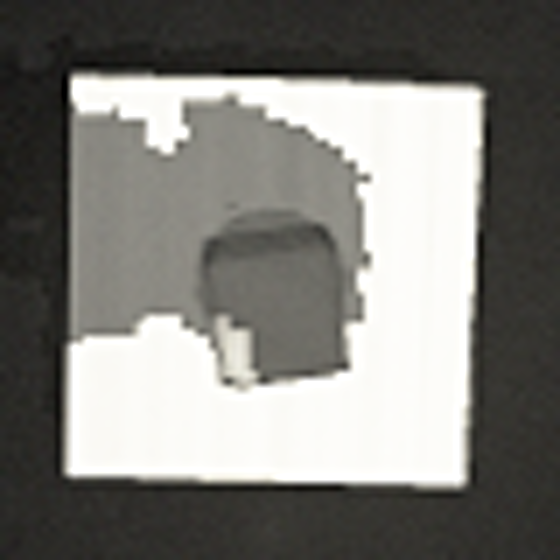

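```bash
python3 - <<'E'
from h import *
c=cams.read_camera("wrist")
P=np.array([[225,387],[348,370],[333,235],[207,250]])
P=(P+.5)/7-.5+[225,95]
W=np.array([onz(c,u,v,.081,True) for u,v in P]);print(W.round(4),W.mean(0))
for i in range(4):
    e=W[(i+1)%4]-W[i];print(np.linalg.norm(e),np.degrees(np.arctan2(e[1],e[0])))
o=r.get_obs()
for z in (.125,.068): print(plan((.5007,.2396,z),np.radians(1),o))
print(o["position"])
E
```

```text
[[0.4927 0.2308 0.081 ]
 [0.5094 0.2313 0.081 ]
 [0.5093 0.2497 0.081 ]
 [0.4924 0.2495 0.081 ]] [0.50095853 0.24032452 0.081     ]
0.016731121107821646 1.5448571471932302
0.01840593247362436 90.18548945837583
0.016903878778895688 -179.57357183258534
0.018732604169923176 -89.27215862363323
(array([-1.774,  4.568,  0.215]), np.float64(-1.2565335496208532))
(array([-1.774,  6.848,  0.215]), np.float64(-1.2565335496208532))
[0.49033365 0.19617213 0.23920429]
```

Emit:
carry_out:
  moves:
    - [[-1.76, 1.5, 0.21], -1.25]
    - [[-1.76, 3, 0.21], -1.25]
    - [[-1.76, 4.5, 0.21], -1.25]
    - [[-1.76, 4.5, 0.21], -1.25]
    - [[-1.76, 4.5, 0.21], -1.25]

```text
t: 3.17
position: [0.4988, 0.2392, 0.1247]
eef_rot: [-0.502, 0.507, -0.496, 0.495]
contact_force: [0.2, -0.5, 0.2]
width: 0.998
```

```bash
python3 - <<'E'
from h import *
o=r.get_obs();print(o["position"],o["t"])
print(plan((.5009,.2398,.068),np.radians(1),o))
c=cams.read_camera("wrist");cv2.imwrite("pics/w3.png",c["image"][:,:,::-1])
E
```

```text
[0.49881756 0.23920103 0.12465771] 3.1667
(array([-0.028,  2.266,  0.097]), np.float64(0.003301950442203076))
```

View pics/w3.png

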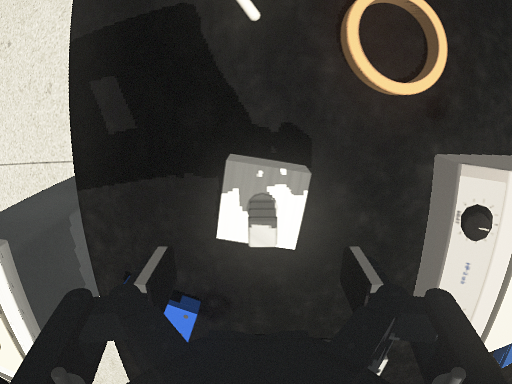

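The handle (263,235) is centred between the fingers and square to them. Quick check of its centre, then descend.

```bash
python3 - <<'E'
from h import *
c=cams.read_camera("wrist");im=c["image"]
cv2.imwrite("pics/w3c.png",cv2.resize(im[190:260,225:305][:,:,::-1],None,fx=8,fy=8,interpolation=cv2.INTER_CUBIC))
o=r.get_obs();print(o["position"]);print(proj(c,o["position"]+[0,0,-.003],True))
for p in [(.492,.231),(.510,.231),(.510,.249),(.492,.249)]: print((proj(c,(*p,.081),True)-[225,190])*8)
E
```

```text
[0.50146874 0.24031188 0.12823336]
[261.23260699 270.58423322]
[160.72423863 448.08932428]
[391.20617411 451.45749547]
[399.99695365 238.24754802]
[160.87429279 234.55175491]
```

View pics/w3c.png

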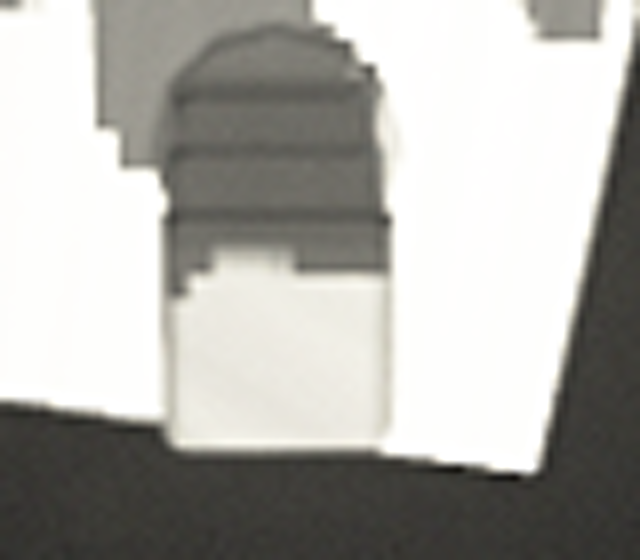

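Emit:
carry_out:
  moves:
    - [[-0.01, 0.8, -0.03], 0]
    - [[-0.01, 1.6, -0.03], 0]
    - [[-0.01, 2.35, -0.03], 0]
    - [[-0.01, 2.35, -0.03], 0]
    - [[-0.01, 2.35, -0.03], 0]

```text
t: 3.68
position: [0.5008, 0.2409, 0.0698]
eef_rot: [0.505, -0.504, 0.495, -0.496]
contact_force: [0.2, 0.1, 0.2]
width: 0.999
```

```bash
python3 - <<'E'
from h import *
o=r.get_obs();print(o["position"],o["t"],o["contact_force"])
c=cams.read_camera("wrist");cv2.imwrite("pics/w4.png",c["image"][:,:,::-1])
print(r.get_obs()["position"])
E
```

```text
[0.50083923 0.24091512 0.06979538] 3.6833 [0.19435918 0.12029727 0.24811449]
[0.50124707 0.24119642 0.07021837]
```

View pics/w4.png

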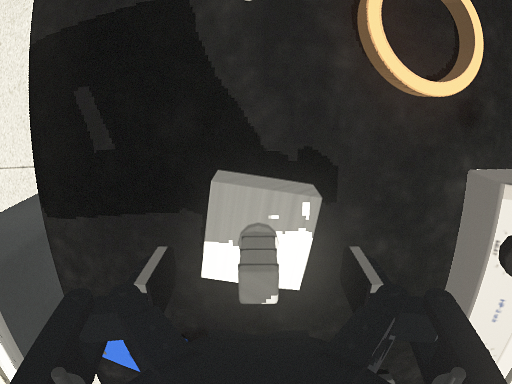

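The handle (259,280) sits centred between both pads. Closing.

Emit:
carry_out:
  moves:
    - [[0, 0, 0], 0]
    - [[0, 0, 0], 0]
    - [[0, 0, 0], 0]
    - [[0, 0, 0], 0]
    - [[0, 0, 0], 0]
    - [[0, 0, 0], 0]
    - [[0, 0, 0], 0]
    - [[0, 0, 0], 0]
    - [[0, 0, 0], 0]
  claw: 1
  squeeze: 90

```text
t: 4.48
position: [0.5, 0.241, 0.0683]
eef_rot: [0.505, -0.505, 0.495, -0.495]
contact_force: [-1.0, -0.7, 5.5]
width: 0.199
```

```bash
python3 - <<'E'
from h import *
o=r.get_obs();print(o["position"],o["t"],o["contact_force"],o["wrist_torque"],o["width"]*85)
c=cams.read_camera("wrist");cv2.imwrite("pics/w5.png",c["image"][:,:,::-1])
E
```

```text
[0.50001384 0.24104526 0.06832536] 4.4833 [-0.96127414 -0.66445615  5.54945229] [-0.09664815  0.2036643  -0.0122668 ] 16.95612901977648
```

View pics/w5.png

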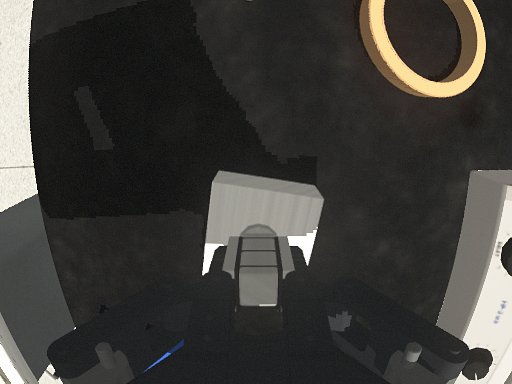

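Emit:
carry_out:
  moves:
    - [[0, -0.7, 0], 0]
    - [[0, -1.5, 0], 0]
    - [[0, -2.4, 0], 0]
    - [[0, -2.4, 0], 0]
    - [[0, -2.4, 0], 0]

```text
t: 4.95
position: [0.5004, 0.2412, 0.1286]
eef_rot: [0.505, -0.504, 0.495, -0.496]
contact_force: [0.1, 0.1, -1.2]
width: 0.196
```

```bash
python3 - <<'E'
from h import *
o=r.get_obs();print(o["position"],o["t"],o["contact_force"],o["wrist_torque"],o["width"]*85)
print(plan((.5548,-.11,.135),np.radians(-6.2),o))
c=cams.read_camera("wrist");cv2.imwrite("pics/w6.png",c["image"][:,:,::-1])
E
```

```text
[0.5003694  0.24122064 0.12862116] 4.95 [ 0.07993562  0.0812284  -1.22945131] [0.02714872 0.02440801 0.00512457] 16.656526615403262
(array([14.087, -0.264,  1.916]), np.float64(1.2110749893325492))
```

View pics/w6.png

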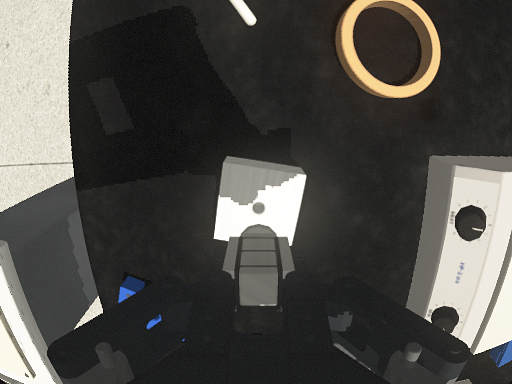

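Pin is lifted: the stand's empty hole shows at (258,208). I'll use this as a reference pixel and put the bracket's hole at the equivalent place from the same height.

```bash
cat >> h.py <<'E'
def hole(c,u0,v0,n=9,thr=None):
    g=cv2.cvtColor(c["image"],cv2.COLOR_RGB2GRAY).astype(float)
    p=g[v0-n:v0+n+1,u0-n:u0+n+1]; th=(p.min()+np.median(p))/2 if thr is None else thr
    w=np.clip(th-p,0,None);vv,uu=np.mgrid[v0-n:v0+n+1,u0-n:u0+n+1]
    return (w*uu).sum()/w.sum(),(w*vv).sum()/w.sum()
E
python3 - <<'E'
from h import *
c=cams.read_camera("wrist");u,v=hole(c,258,208);H=onz(c,u,v,.030,True);o=r.get_obs();M=rot(o["eef_rot"])
print(u,v,H,o["position"],"hole in tool",(M.T@(H-o["position"])*1000).round(2))
print(plan((.5545,-.03,.131),np.radians(-6.2),o))
g=c["image"][199:218,249:268].mean(2).astype(int);print(g[9],g[:,9])
E
```

```text
258.1603982300885 206.58748156342182 [0.49936736 0.24028243 0.03      ] [0.49916794 0.24064461 0.12700329] hole in tool [ 0.31 97.    0.31]
(array([10.865, -0.156,  2.011]), np.float64(1.2114492134526935))
[253 253 254 252 224 130 129 133 132 135 135 136 134 134 132 128 144 207
 253] [255 255 251 182 153 149 139 131 133 135 133 133 131 132 185 237 252 254
 253]
```

Emit:
carry_out:
  moves:
    - [[1.5, -0.1, 0.3], 0.2]
    - [[3, -0.15, 0.6], 0.4]
    - [[4.5, -0.15, 0.9], 0.6]
    - [[6, -0.15, 1.2], 0.8]
    - [[7.5, -0.15, 1.5], 1]
    - [[9, -0.15, 1.8], 1.2]
    - [[10.4, -0.15, 2], 1.2]
    - [[10.85, -0.15, 2], 1.2]
    - [[10.85, -0.15, 2], 1.2]
    - [[10.85, -0.15, 2], 1.2]

```text
t: 5.88
position: [0.5539, -0.0295, 0.1304]
eef_rot: [0.472, -0.473, 0.527, -0.526]
contact_force: [-0.0, 0.4, -1.3]
width: 0.199
```

```bash
python3 - <<'E'
from h import *
o=r.get_obs();print(o["position"],o["t"],o["contact_force"],o["wrist_torque"],o["width"]*85)
c=cams.read_camera("wrist");cv2.imwrite("pics/w7.png",c["image"][:,:,::-1])
E
```

```text
[ 0.55386796 -0.02954739  0.13038272] 5.8833 [-0.03714036  0.39062408 -1.32409771] [ 2.06766103e-02 -2.15164028e-02  7.71822423e-05] 16.917985630189058
```

View pics/w7.png

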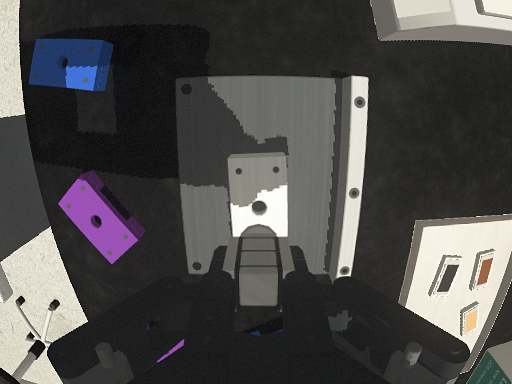

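The bracket's hole appears at about (259,208), matching the reference; bracket and fence (left face near x=342) are both visible.

```bash
python3 - <<'E'
from h import *
c=cams.read_camera("wrist");u,v=hole(c,259,207);H=onz(c,u,v,.032,True);o=r.get_obs();M=rot(o["eef_rot"])
print(u,v,H,o["position"],"hole in tool",(M.T@(H-o["position"])*1000).round(2))
g=c["image"][199:218,249:268].mean(2).astype(int);print(g[9],g[:,9])
# fence: right/left top edges per row
G=cv2.cvtColor(c["image"],cv2.COLOR_RGB2GRAY).astype(float)
L=[];Rr=[]
for row in range(90,250,4):
    p=G[row,325:385]; 
    i=np.where((p[:-1]<150)&(p[1:]>=150))[0]; j=np.where((p[:-1]>=120)&(p[1:]<120))[0]
    if len(i) and len(j):
        a=i[0]+(150-p[i[0]])/(p[i[0]+1]-p[i[0]])+325; b=j[-1]+(p[j[-1]]-120)/(p[j[-1]]-p[j[-1]+1])+325
        L.append(onz(c,a,row,.036,True)[:2]);Rr.append(onz(c,b,row,.036,True)[:2])
for n,X in (("left",L),("right",Rr)):
    vx,vy,x0,y0=cv2.fitLine(np.array(X,np.float32),cv2.DIST_HUBER,0,.01,.01).ravel()
    nn=np.array([vy,-vx]); nn*=np.sign(nn[0]); print(n,"normal yaw",np.degrees(np.arctan2(nn[1],nn[0])),"dist hole->edge mm",1000*(nn@([x0,y0]-H[:2])))
print("tool z yaw",np.degrees(np.arctan2(M[1,2],M[0,2])))
print(plan((H[0],H[1],.0703+.002),None,o))
E
```

```text
258.54041432163814 206.7211112441624 [ 0.5536756  -0.02973091  0.032     ] [ 0.55409203 -0.02822065  0.13082514] hole in tool [ 1.570e+00  9.883e+01 -8.000e-02]
[251 249 210  90  66  70  70  72  70  72  72  71  73  72  69  66  81 110
 201] [254 251 192  58  69  70  69  69  71  72  72  70  69  90 119 119 159 214
 239]
left normal yaw -6.3539996 dist hole->edge mm 67.40534127368811
right normal yaw -6.297193 dist hole->edge mm 80.9061724450624
tool z yaw -6.087816594555136
(array([ 0.062,  2.341, -0.006]), None)
```

Emit:
carry_out:
  moves:
    - [[0, 0.7, 0], -0.03]
    - [[0, 1.3, 0], -0.03]
    - [[0, 1.6, 0], -0.03]
    - [[0, 1.75, 0], -0.03]
    - [[0, 1.85, 0], -0.03]
    - [[0, 1.95, 0], -0.03]
    - [[0, 2.05, 0], -0.03]
    - [[0, 2.05, 0], -0.03]

```text
t: 6.65
position: [0.5549, -0.0293, 0.0804]
eef_rot: [-0.473, 0.473, -0.525, 0.525]
contact_force: [-0.2, 0.7, -1.1]
width: 0.199
```

```bash
python3 - <<'E'
from h import *
c=cams.read_camera("wrist");cv2.imwrite("pics/w8.png",c["image"][:,:,::-1])
for i in range(1):
  o=r.get_obs();print(o["position"],o["t"],o["contact_force"],o["wrist_torque"],o["width"]*85)
E
```

```text
[ 0.55498782 -0.0293392   0.08059766] 6.7 [-0.21662464 -0.28269372 -1.18564006] [ 0.04510073 -0.02743996  0.01962768] 16.630865008125006
```

View pics/w8.png

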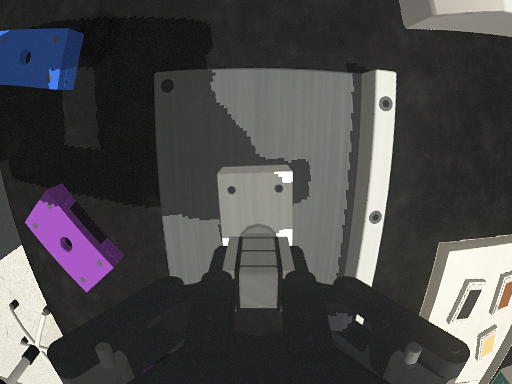

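No contact force; the tip is about 7 mm into the hole. I'll go another 7.5 mm down.

Emit:
carry_out:
  moves:
    - [[0, 0.1, 0], 0]
    - [[0, 0.2, 0], 0]
    - [[0, 0.3, 0], 0]
    - [[0, 0.3, 0], 0]
    - [[0, 0.3, 0], 0]

```text
t: 7.12
position: [0.5547, -0.0294, 0.0727]
eef_rot: [0.473, -0.473, 0.525, -0.525]
contact_force: [-0.1, 0.2, -1.1]
width: 0.197
```

```bash
python3 - <<'E'
from h import *
c=cams.read_camera("wrist");cv2.imwrite("pics/w9.png",cv2.resize(c["image"][140:310,190:420][:,:,::-1],None,fx=3.4,fy=3.4,interpolation=cv2.INTER_CUBIC))
o=r.get_obs();print(o["position"],o["t"],o["contact_force"],o["wrist_torque"],o["width"]*85)
s=cams.read_camera("scene");cv2.imwrite("pics/s9.png",cv2.resize(s["image"][150:240,220:340][:,:,::-1],None,fx=6,fy=6,interpolation=cv2.INTER_CUBIC))
E
```

```text
[ 0.55482359 -0.02939668  0.07279615] 7.1667 [-0.57924324  0.26567436 -1.37822885] [-0.01823128 -0.02448414 -0.00447759] 16.71137752030585
```

View pics/w9.png

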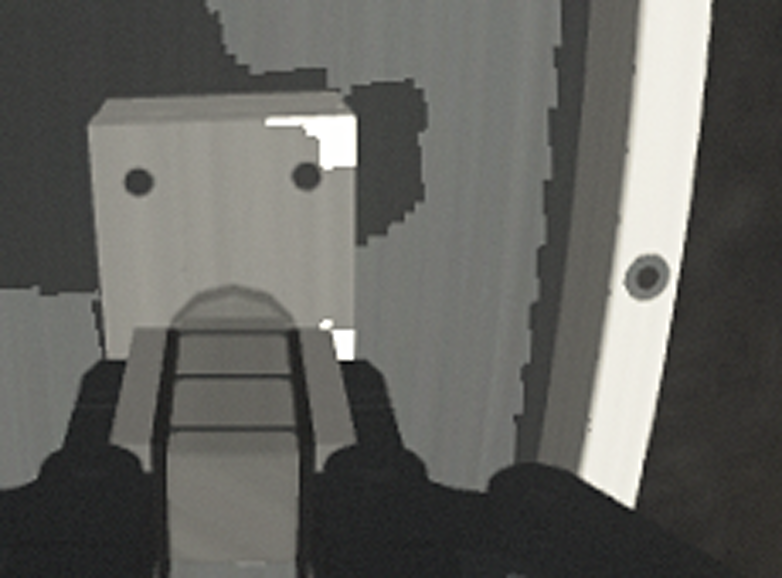

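View pics/s9.png

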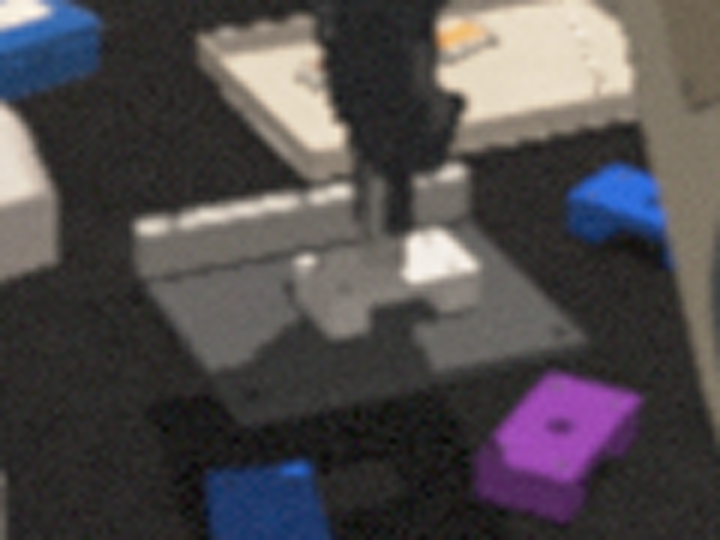

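The pin is through the hole with the bracket still clear of the fence. Pushing along tool +z toward the fence (about 45 mm plus 2 mm play).

Emit:
carry_out:
  moves:
    - [[0, 0, 0.2], 0]
    - [[0, 0, 0.4], 0]
    - [[0, 0, 0.6], 0]
    - [[0, 0, 0.8], 0]
    - [[0, 0, 1.0], 0]
    - [[0, 0, 1.2], 0]
    - [[0, 0, 1.4], 0]
    - [[0, 0, 1.6], 0]
    - [[0, 0, 1.7], 0]
    - [[0, 0, 1.7], 0]

```text
t: 8.05
position: [0.5981, -0.0339, 0.0729]
eef_rot: [-0.474, 0.473, -0.525, 0.526]
contact_force: [-0.5, 0.0, -0.8]
width: 0.198
```

```bash
python3 - <<'E'
from h import *
c=cams.read_camera("wrist");cv2.imwrite("pics/w10.png",cv2.resize(c["image"][140:310,190:420][:,:,::-1],None,fx=3.4,fy=3.4,interpolation=cv2.INTER_CUBIC))
o=r.get_obs();print(o["position"],o["t"],o["contact_force"],o["wrist_torque"],o["width"]*85)
E
```

```text
[ 0.59766748 -0.03382634  0.07288853] 8.1 [-0.69794874 -0.0085503  -1.09232418] [ 0.01698794  0.00366079 -0.04087023] 16.618754458758485
```

View pics/w10.png

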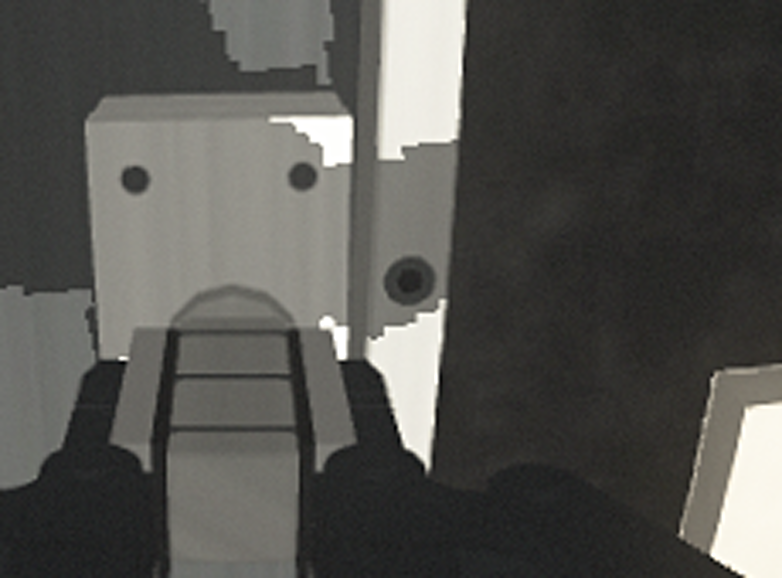

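The bracket follows and its right edge (about 350 in the crop) is a few mm short of the fence. Creeping on until force rises.

Emit:
carry_out:
  moves:
    - [[0, 0, 0.04], 0]
    - [[0, 0, 0.08], 0]
    - [[0, 0, 0.12], 0]
    - [[0, 0, 0.16], 0]
    - [[0, 0, 0.2], 0]
    - [[0, 0, 0.2], 0]

```text
t: 8.6
position: [0.6015, -0.0342, 0.0727]
eef_rot: [0.473, -0.474, 0.526, -0.525]
contact_force: [-2.9, 0.9, -1.0]
width: 0.196
```

Emit:
carry_out:
  moves:
    - [[0, 0, 0.03], 0]
    - [[0, 0, 0.06], 0]
    - [[0, 0, 0.06], 0]

```text
t: 8.85
position: [0.6017, -0.0343, 0.0723]
eef_rot: [0.472, -0.474, 0.526, -0.524]
contact_force: [-6.2, 1.1, 2.1]
width: 0.2
```

```bash
python3 - <<'E'
from h import *
c=cams.read_camera("wrist");cv2.imwrite("pics/w11.png",cv2.resize(c["image"][140:310,190:420][:,:,::-1],None,fx=3.4,fy=3.4,interpolation=cv2.INTER_CUBIC))
o=r.get_obs();print(o["position"],o["t"],o["contact_force"],o["wrist_torque"],o["width"]*85)
G=cv2.cvtColor(c["image"],cv2.COLOR_RGB2GRAY).astype(float)
E
```

```text
[ 0.60172937 -0.0342559   0.07232998] 8.9 [-6.08010258  1.75245796  1.23991126] [ 0.14296598  1.23411636 -0.05582139] 16.495167639713753
```

View pics/w11.png

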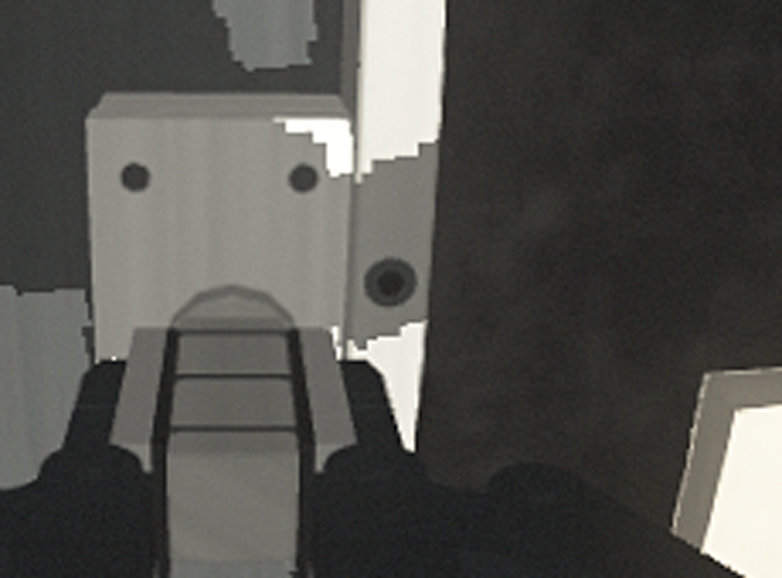

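Bracket edge is parallel to and against the fence. Now pressing down gently, with a little more push.

Emit:
carry_out:
  moves:
    - [[0, 0.03, 0.02], 0]
    - [[0, 0.06, 0.04], 0]
    - [[0, 0.09, 0.06], 0]
    - [[0, 0.12, 0.08], 0]
    - [[0, 0.12, 0.08], 0]

```text
t: 9.32
position: [0.602, -0.0344, 0.0703]
eef_rot: [0.471, -0.475, 0.527, -0.523]
contact_force: [-14.9, 1.7, 17.3]
width: 0.199
```

Emit:
carry_out:
  moves:
    - [[0, 0.03, 0], 0]
    - [[0, 0.06, 0.02], 0]
    - [[0, 0.08, 0.02], 0]
    - [[0, 0.08, 0.02], 0]

```text
t: 9.65
position: [0.6021, -0.0344, 0.0702]
eef_rot: [0.471, -0.476, 0.528, -0.523]
contact_force: [-22.3, 2.6, 36.4]
width: 0.195
```

Emit:
carry_out:
  moves:
    - [[0, -0.03, 0], 0]
    - [[0, -0.03, 0], 0]
    - [[0, -0.03, 0], 0]
    - [[0, -0.03, 0], 0]
    - [[0, -0.03, 0], 0]
    - [[0, -0.03, 0], 0]

```text
t: 10.15
position: [0.6021, -0.0344, 0.0702]
eef_rot: [0.471, -0.475, 0.527, -0.523]
contact_force: [-20.0, 1.1, 29.3]
width: 0.193
```

```bash
python3 - <<'E'
from h import *
c=cams.read_camera("wrist");cv2.imwrite("pics/w12.png",cv2.resize(c["image"][140:310,190:420][:,:,::-1],None,fx=3.4,fy=3.4,interpolation=cv2.INTER_CUBIC))
s=cams.read_camera("scene");cv2.imwrite("pics/s12.png",cv2.resize(s["image"][150:240,220:340][:,:,::-1],None,fx=6,fy=6,interpolation=cv2.INTER_CUBIC))
o=r.get_obs();M=rot(o["eef_rot"]);print(o["position"],o["t"],o["contact_force"],o["wrist_torque"],o["width"]*85,o["qd"].round(3)); print("tool tilt deg",np.degrees(np.arccos(-M[2,1])))
G=cv2.cvtColor(c["image"],cv2.COLOR_RGB2GRAY).astype(float)
# bracket left edge (z .032) and right edge of fence (z .036)
def edge(rows,lo,hi,thr,sign,z,pick):
    X=[]
    for row in rows:
        p=G[row,lo:hi]; i=np.where((p[:-1]<thr)!=(p[1:]<thr))[0]
        if len(i):
            k=i[pick]; a=k+(thr-p[k])/(p[k+1]-p[k])+lo; X.append(onz(c,a,row,z,True)[:2])
    vx,vy,x0,y0=cv2.fitLine(np.array(X,np.float32),cv2.DIST_HUBER,0,.01,.01).ravel()
    n=np.array([vy,-vx]);n*=np.sign(n[0]);return np.degrees(np.arctan2(n[1],n[0])),n,np.array([x0,y0])
f=edge(range(95,250,3),305,345,70,1,.036,-1); print("fence right",f[0])
print(G[200,205:230].astype(int))
b=edge(range(178,222,2),205,235,95,1,.032,0); print("bracket left",b[0],"dist to fence back edge (58 expected)",1000*f[1]@(f[2]-b[2]))
E
```

```text
[ 0.60210345 -0.03436586  0.07026291] 10.25 [-19.91778629   2.69234055  30.1005873 ] [ 0.24563923  3.75557975 -0.04342574] 16.60536538650624 [ 0.002 -0.001  0.001 -0.001 -0.001 -0.001]
tool tilt deg 0.4932418786481804
fence right -6.3545256
[ 62  60  59  59  63  55  59  61  57  64 120 146 146 143 143 146 142 145
 142 143 144 146 148 147 146]
bracket left -6.341828 dist to fence back edge (58 expected) 57.965256
```

View pics/w12.png

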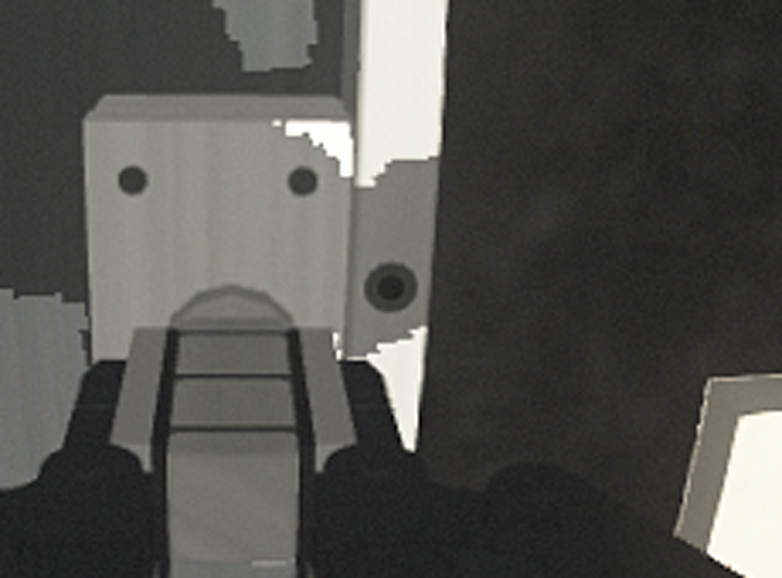

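View pics/s12.png

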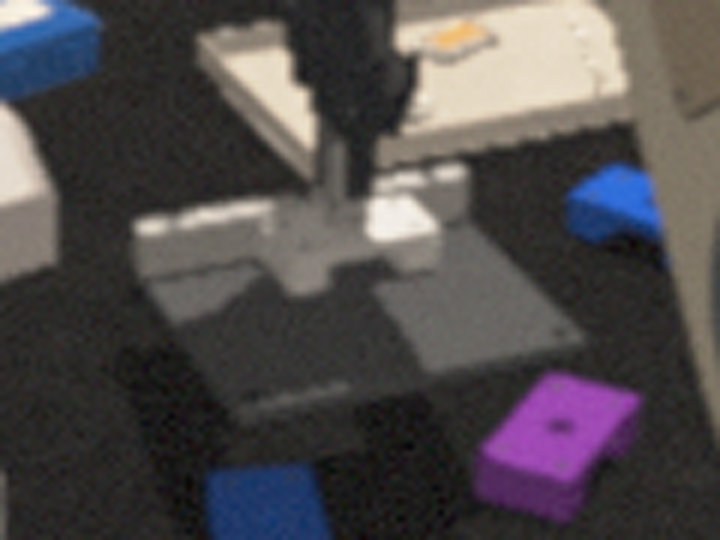

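The bracket is flush (57.97 mm against the ideal 58 mm to the fence's back edge, 0.01° out of parallel), pressed with about 20 N sideways and 30 N down, and at rest. Handing in.

```bash
python3 - <<'E'
from h import *
print(ticket.sign_off()); o=r.get_obs(); print(o["t"],o["contact_force"],o["position"],o["width"])
E
```

```text
the job is handed in; nothing more can be done
None
the job is handed in; nothing more can be done
```

The job is done and handed in at about 10.3 s of the 54 s; the hand-in reports no verdict. I took the pin from its stand by the square handle and put its tip through the silver bracket's hole, about 14 mm deep, roughly 45 mm short of the fence. Then I pushed the bracket to the fence with the pin alone and pressed it down with the shoulder.

**Last checks before hand-in:**
- **Flush:** the bracket's near edge was 57.97 mm from the fence's back edge (58 mm when flush), and the two were parallel to 0.01°.
- **Push:** the wrist force was about 20 N into the fence and 30 N downward. Friction could take up to about 10 N of the sideways push.
- **Seating:** the tool height matched a fully seated shoulder, the tool was tilted 0.5°, the grip still held the handle, and the arm was at rest.
- **Clearance:** no force showed while the pin went in. By geometry the fingertips stayed about 16 mm above the bracket's top. I did not take a final picture of the bystanders, but the path stayed clear of them.

**Off-target step:** pressing came on stiffer than I expected, reaching 36 N down for a moment, so I eased it back to 30 N. No check failed or disagreed.

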